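Sweep the clipper guards off the stool into the tub

ROBOT

A 6-joint arm with a two-finger parallel gripper is mounted at the origin on the work surface. World frame = base frame: x ahead of the robot, y to its left, z up, the work surface at z = 0. Lengths are in m, angles in rad, forces in N, time in s.
With the tool pointing down it reaches from about 0.35 to 0.8 m from the base axis. Payload 7.3 kg.
Tool frame: the origin (TCP) lies between the finger pads; the fingertips stand 11 mm ahead of it and the grasp point (between the pads) lies 8 mm behind it; z points along the fingers, y is the line along which they close (so a half turn about z gives the same grasp; the last joint's range is limited). The gripper opens to 85 mm and grips with 20 to 120 N. Pads are 22 mm wide; open, the fingers measure 114 mm over their backs; the gripper's body (76 mm by 85 mm) begins 54 mm behind the grasp point. The pads swing forward as they close: fully open they stand 13 mm farther back than shut.
Start: joints at [0.955, 0.342, 1.524, -0, 1.275, -0.146], TCP at [0.238, 0.468, 0.242] pointing down, gripper open.
Joint ranges: [-2.53, 2.53], [-0.77, 2.02], [0.04, 2.7], [-1, 4.14], [0.28, 2.66], [-3.11, 3.11]. Speed limits (rad/s): [2.57, 2.57, 3.14, 3.14, 3.14, 3.14].

INTERFACE

Orientations are given as [roll, pitch, yaw] about the fixed x, y, z axes, in that order (R = Rz(yaw) Ry(pitch) Rx(roll)).
In Python, from plant import sensors, optics, robot, spotter gives the robot as it stands.
- The arm moves only by the tool drive_tool, never from a script. Its argument "targets" is a list of rows, each a list of 7 numbers: the opening, from -1 (shut) to 1 (fully open), so that 0 is half open, then the shift along the tool's x, y, z each as a share of 600 mm, from -1 to 1, then the turn, a rotation vector about the tool's x, y, z each as a share of 30 degrees, from -1 to 1. A call has 1 to 10 rows; each row shifts and turns the commanded pose from where the row before left it, along the tool's axes as they then stand; what a row does not reach is not made up. A row lasts 1/12 s, in which the tool goes at most 41.7 mm and 7.16 degrees, less where a joint would pass 70% of its speed; a pose out of reach is approached as far as the arm can. A call with a number of a shift or a turn outside -1 to 1 is refused whole. A call with a gripper value outside its range is refused whole. The fingers move at their own pace and stop on an object; the grip force is fixed at half the most. Time passes only in rows, so rows that do not move let the fingers close. It gives the time, the measured TCP pose, the force, the opening and the grip force at its end, in the units of the state.
- sensors.sense(): the state, without advancing time (a new reading comes with each control period).
- optics.get_image(name): name is "side" or "top"; returns (picture, depth): 400x640x3 uint8, blue, green, red; 400x640 float32, m along the optical axis (not along the pixel's ray), 0 where there is no reading.
- optics.camera_params(name): a dict with "camera_matrix" (3x3 intrinsics, pixels), "rvec" (rotation vector, rad) and "tvec" (3), from world to camera coordinates, as OpenCV has them. Camera axes: x right, y down, z forward; pixel columns grow to the right and rows downward; lengths in m; the calibration is good to about 2 mm. A picture is of the moment at which its call begins. camera_params takes no time and is no camera call.
- robot.close_job(): hands the job in; it is judged then, once.
Trained networks look in the newest picture that a camera, given by its name, has taken for a name from the list of things; names that differ only in an ending like _2 or _b are one class to them, and where a whole thing is asked for, a point or a joint stands for the part that bears it (a point fixed in the world has none). Each returns a list of dicts, best first, with "p" (0 to 1); they miss things now and then, are a little off and sometimes report something else, mostly with a low value. They report only what shows in the picture. A call takes as long as a camera call. They do not tell look-alikes from the thing itself.
- spotter.spot_in(camera, thing): "at" ([row, column] in pixels, amid what is visible of it).
The state is a dict: "t": time; "qpos": joint angles; "qd": joint speeds; "joint_efforts": joint torques, N m; "tool_pos": TCP position; "ee_rot": TCP orientation; "force": force on the tool from outside, world axes, zero at the start; "moment": the same for the moment, N m; "width": opening from 0.0 (shut) to 1.0 (fully open); "grasp_force": force on a finger pad.
Only numpy, scipy, OpenCV 4.12 (cv2) and the standard library are available. Lean on these libraries where they do the work, as an engineer would, in place of code of your own. Each camera call takes 0.05 s, during which the arm holds its last target. There are 200 camera calls.

TASK

The haircut is done: sweep the three loose clipper guard combs along the top of the yellow step stool with your fingers and off its end, so that all three drop into the open storage tub standing there. Only push them, never pinch them, pick them up or carry them. Leave the clipper, the steel comb, the round tin, the clipper cover, the flower pot and the tub where they are.

Things in the scene. Friction and masses are not known exactly. Their poses are not given: they have to be found in the camera images.
- stool: yellow plastic step stool, fixed, 150 mm high; its flat top is 350 mm (its x) by 400 mm (its y, so the ends are at y = +200 and -200 mm) and level, with no rim. Origin on the floor planks under its centre, z up; the top surface is at z = 150 mm. The top overhangs the legs by more than 30 mm at both ends.
- tub: open white plastic storage tub without a lid, 280 mm (its x) by 170 mm (its y) by 115 mm high, walls 4 mm, 0.5 kg, not fixed. It stands on the planks lengthwise along the left or the right end of the stool (square to it), its near rim tucked about 10 mm under the overhanging end and 13 mm below the underside of the top, so what is pushed off that end drops in. Origin at the centre of its underside, z up.
- guard_low_mid (a point): clipper guard comb, the lowest of three (white): a hard plastic piece 36 x 40 mm in plan and 15 mm high, a 6 mm base plate with a row of seven upright teeth on it, about 14 g, loose on the stool top. This point is its centre, half-way up; z is up, x runs along the teeth. It slides easily when pushed at its side.
- guard_mid_mid (a point): clipper guard comb, the middle-sized of three (grey): a hard plastic piece 36 x 40 mm in plan and 20 mm high, a 6 mm base plate with a row of seven upright teeth on it, about 14 g, loose on the stool top. This point is its centre, half-way up; z is up, x runs along the teeth. It slides easily when pushed at its side.
- guard_tall_mid (a point): clipper guard comb, the tallest of three (green): a hard plastic piece 36 x 40 mm in plan and 27 mm high, a 6 mm base plate with a row of seven upright teeth on it, about 14 g, loose on the stool top. This point is its centre, half-way up; z is up, x runs along the teeth. It slides easily when pushed at its side.
- tin: round aluminium tin, 57 mm across, 28 mm high, 80 g, loose; leave alone. It and the cover lie near the stool's middle line (stool x about 0), towards opposite ends (stool y about +120 and -120 mm), one guard comb between them; on either side of them, from about 40 to 115 mm off the middle line, the top is clear along its length but for one guard comb each side. Origin at the centre of its underside.
- cover: grey hard-silicone clipper cover, a blunt smooth sleeve without teeth, 49 mm (its x) by 53 mm (its y) by 28 mm high, loose on the stool top; leave alone. Origin at the centre of its underside.
- clipper: black cordless hair clipper with a steel blade, lying along the far long edge of the stool top (the one away from the robot): 42 mm (its x) by 162 mm (its y), 38 mm high; leave alone. Origin under its middle.
- comb: flat steel comb, lying along the near long edge of the stool top: 26 mm (its x) by 175 mm (its y), 4 mm thick; leave alone. Origin at the centre of its underside.
- pot: round terracotta flower pot with a small plant, 148 mm across the rim and 98 mm high, plant tips up to 140 mm, on the planks by the other end of the stool (opposite the tub); leave alone. Origin at the centre of its underside.
Things that resemble listed ones, but are neither listed nor needed, are in the scene too. Leave any orange look-alike of the part that bears guard_mid_mid alone.

How it is judged:
By the outcome, as a careful person would: the job done as asked, in the order asked, and still so for the second after the job is handed in, with the robot touching nothing.
It also fails if it takes over 72 s, if anything falls off the work surface, if the arm or the gripper's body presses on something with over 40 N, if the wrist force passes 120 N, or if a joint passes its speed limit or range.

## Working session

There is one attempt and no reset: what is moved stays moved. The work goes in short steps, Python scripts to look and compute and a tool call to move; the robot and the scene stay as the last step left them, time stands still between calls to the robot, and variables do not carry over. Pictures are saved under pics/ and viewed, at most 10 in all, crops included, and the job is handed in when it is done.

Besides the shell and the picture viewer there is one more tool, called after "Emit:" as name(argument=value, ...) on one line, values as JSON. drive_tool: Moves the arm, as the interface text tells. Shift numbers are shares of 600 mm and turn numbers shares of 30 degrees, none past 1 either way. Its arguments: {"type":"object","properties":{"targets":{"type":"array"}},"required":["targets"]}

```bash
mkdir -p pics; ls
cat > h.py <<'E'
from plant import sensors, optics, robot, spotter
import numpy as np, cv2
def cam(n):
    p=optics.camera_params(n); K=np.array(p["camera_matrix"],float); R=cv2.Rodrigues(np.array(p["rvec"],float))[0]; t=np.array(p["tvec"],float).ravel()
    return K,R,t
def world(n,r,c,d):
    K,R,t=cam(n); return R.T@(np.linalg.inv(K)@[c,r,1]*d-t)
def cloud(n,D):
    K,R,t=cam(n); v,u=np.mgrid[:D.shape[0],:D.shape[1]]
    P=np.stack([u,v,np.ones_like(u)],-1)@np.linalg.inv(K).T*D[...,None]
    return (P-t)@R
E
python3 - <<'E'
from h import *
print(sensors.sense())
for n in ("top","side"):
    im,D=optics.get_image(n); cv2.imwrite(f"pics/{n}0.png",im); np.save(f"{n}0.npy",D)
    for th in "stool tub guard_low_mid guard_mid_mid guard_tall_mid tin cover clipper comb pot".split():
        for q in spotter.spot_in(n,th)[:4]:
            r,c=q["at"]; d=D[int(r),int(c)]
            print(n,th,round(q["p"],2),np.round([r,c]),np.round(world(n,r,c,d),3))
E
```

```text
pics
{'t': 0.0, 'qpos': array([ 9.55002674e-01,  3.42700741e-01,  1.52503707e+00,  2.09624176e-06,
        1.27543456e+00, -1.45978266e-01]), 'qd': array([ 4.71748749e-05, -5.10405944e-04,  9.36081426e-04, -7.01984100e-05,
        8.79720939e-04,  1.67743923e-03]), 'joint_efforts': array([-1.78188361e-04, -4.33685732e+01, -2.46015429e+01, -1.34472971e-04,
        7.77868117e-03,  1.16664643e-05]), 'tool_pos': array([0.23741252, 0.46779951, 0.24163038]), 'ee_rot': array([-3.14003003e+00, -2.31769276e-04,  2.67177647e+00]), 'force': array([ 0.2630365 , -0.22298796,  0.10455732]), 'moment': array([ 0.02166884, -0.0637466 ,  0.00236456]), 'grasp_force': 0.0, 'width': 0.9991430214204153}
top stool 0.85 [170. 327.] [ 0.548 -0.014  0.149]
top stool 0.2 [160. 435.] [ 0.593 -0.326  0.007]
top tub 0.64 [222. 355.] [ 0.417 -0.083  0.152]
top guard_low_mid 0.49 [140. 336.] [ 0.624 -0.034  0.157]
top guard_mid_mid 0.82 [166. 332.] [ 0.556 -0.024  0.167]
top guard_mid_mid 0.61 [184. 221.] [0.514 0.263 0.089]
top guard_mid_mid 0.58 [159. 373.] [ 0.572 -0.126  0.181]
top guard_mid_mid 0.51 [256. 362
[... 413 characters left out ...]
2  0.153]
side tub 0.58 [294. 451.] [ 0.617 -0.268  0.003]
side guard_low_mid 0.59 [177. 389.] [ 0.625 -0.039  0.158]
side guard_mid_mid 0.62 [308. 293.] [ 0.324 -0.124  0.021]
side guard_mid_mid 0.54 [188. 360.] [ 0.542 -0.045  0.169]
side guard_tall_mid 0.85 [217. 355.] [ 0.477 -0.112  0.175]
side guard_tall_mid 0.55 [175. 390.] [ 0.626 -0.041  0.163]
side tin 0.78 [206. 402.] [ 0.572 -0.139  0.175]
side cover 0.67 [204. 402.] [ 0.576 -0.135  0.177]
side cover 0.59 [156. 319.] [0.529 0.087 0.176]
side cover 0.37 [203. 350.] [ 0.513 -0.05   0.148]
side clipper 0.63 [146. 395.] [0.685 0.013 0.184]
side comb 0.56 [229. 322.] [ 0.422 -0.083  0.152]
side pot 0.58 [144. 271.] [0.5   0.268 0.117]
```

View pics/top0.png

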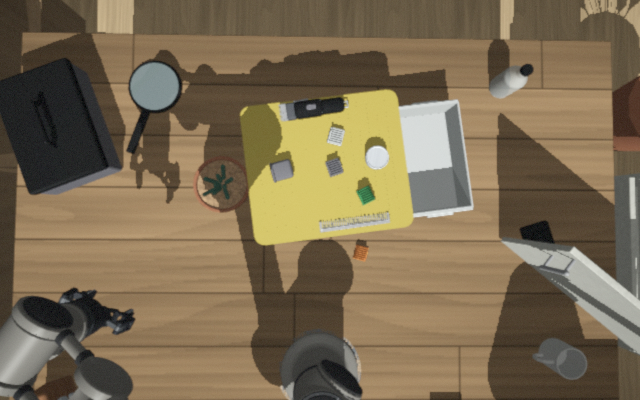

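View pics/side0.png

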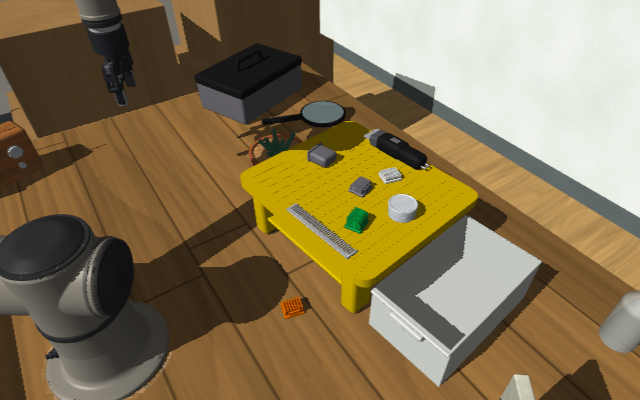

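Run:
```python
import cv2
im=cv2.imread("pics/top0.png")[110:260,240:440]
cv2.imwrite("pics/crop.png",cv2.resize(im,None,fx=4,fy=4,interpolation=cv2.INTER_CUBIC))
```

```text
(no output)
```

View pics/crop.png

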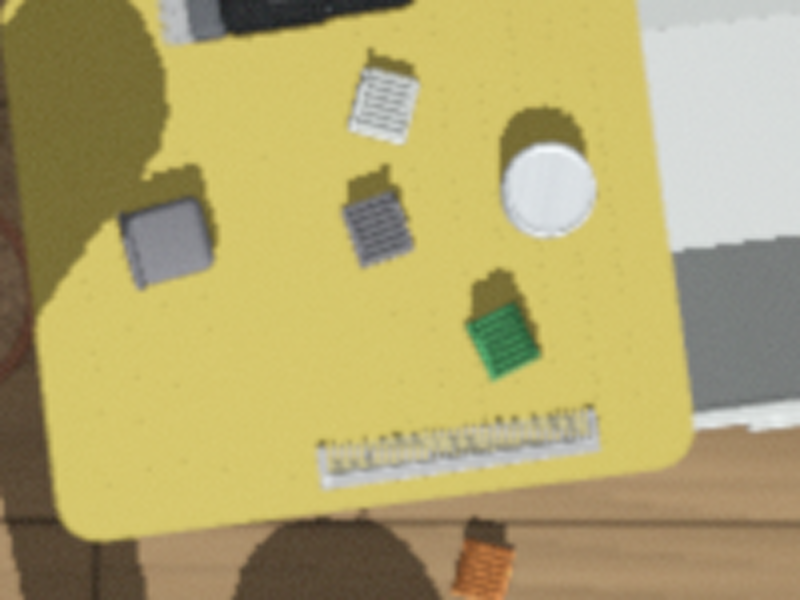

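Pictures: white guard at top (134,336), grey (165,334), green (195,366), tin (157,377), cover (170,281), tub to the right end (world −y), pot left. Grey candidates: grey (165,334) on the stool between tin and cover, and orange (253,361) on the floor, which is the look-alike. The crop confirms the grey one is the one meant.

```bash
cat > m.py <<'E'
from h import *
def blobs(n,im,D,S=None,th=0.004):
    P=cloud(n,D); z=P[...,2]
    hsv=cv2.cvtColor(im,cv2.COLOR_BGR2HSV)
    return P,hsv
E
python3 - <<'E'
from h import *
rects={}
for n in ("top","side"):
    D=np.load(f"{n}0.npy"); im=cv2.imread(f"pics/{n}0.png"); P=cloud(n,D); hsv=cv2.cvtColor(im,cv2.COLOR_BGR2HSV)
    z=P[...,2]; reg=(P[...,0]>.33)&(P[...,0]<.78)&(P[...,1]>-.27)&(P[...,1]<.22)&(D>0)
    top=reg&(abs(z-.15)<.012)
    zs=np.median(z[top]); 
    allm=reg&(z>.142)&(z<.2)
    r=cv2.minAreaRect((P[allm][:,:2]*1000).astype(np.float32)); print(n,"stool z",zs,r, "n",top.sum())
    A=np.c_[P[top][:,:2],np.ones(top.sum())]; pl=np.linalg.lstsq(A,P[top][:,2],rcond=None)[0];print(pl)
    yel=(hsv[...,0]>18)&(hsv[...,0]<36)&(hsv[...,1]>90)
    m=(reg&(z>.145)&(z<.2)&~yel).astype(np.uint8)
    m=cv2.morphologyEx(m,cv2.MORPH_OPEN,np.ones((2,2),np.uint8))
    k,L,st,ce=cv2.connectedComponentsWithStats(m)
    for i in range(1,k):
        if st[i,4]<60: continue
        q=P[L==i]; rr=cv2.minAreaRect((q[:,:2]*1000).astype(np.float32))
        print(n,np.round(ce[i][::-1]),st[i,4],"rect",np.round(rr[0]),np.round(rr[1]),round(rr[2]),"z max",round(np.percentile(q[:,2],95),4), im[L==i].mean(0).round())
# tub
D=np.load("top0.npy");P=cloud("top",D)
t=(P[...,2]>.09)&(P[...,2]<.13)&(P[...,1]<-.19)&(P[...,1]>-.42)&(P[...,0]>.3)&(P[...,0]<.8)&(D>0)
print("tub rim",cv2.minAreaRect((P[t][:,:2]*1000).astype(np.float32)),t.sum())
K,R,tt=cam("top");print(-R.T@tt); K,R,tt=cam("side");print(-R.T@tt)
E
```

```text
top stool z 0.15123106574105474 ((557.2775268554688, -12.307403564453125), (351.2109069824219, 401.16973876953125), 7.494289398193359) n 19787
[-0.00165141 -0.00059752  0.15220456]
top [109. 311.] 1058 rect [591.  -4.] [268. 175.] 12 z max 0.1889 [74. 78. 78.]
top [137. 337.] 266 rect [631. -37.] [38. 45.] 77 z max 0.168 [177. 191. 191.]
top [158. 378.] 483 rect [534. -63.] [ 59. 241.] 30 z max 0.1813 [210. 216. 214.]
top [168. 335.] 234 rect [509. -18.] [ 46. 143.] 71 z max 0.1731 [114. 121. 123.]
top [171. 282.] 397 rect [501.  80.] [140.  55.] 23 z max 0.1804 [132. 136. 137.]
top [196. 366.] 227 rect [ 483. -112.] [41. 36.] 22 z max 0.18 [ 80. 130.  81.]
top [223. 355.] 763 rect [416. -72.] [200.  57.] 88 z max 0.158 [156. 184. 189.]
side stool z 0.15071060629552402 ((556.525146484375, -10.045745849609375), (354.9612121582031, 404.5794677734375), 7.796474456787109) n 18852
[0.00134864 0.00213274 0.15007986]
side [149. 398.] 1126 rect [ 480. -173.] [1113.  157.] 42 z max 0.1872 [39. 41. 41.]
side [156. 322.] 451 rect [ 327. -203.] [879.  62.] 54 z max 0.1781 [85. 85. 88.]
side [176. 391.] 266 rect [ 385. -303.] [797.  51.] 47 z max 0.1661 [146. 162. 163.]
side [187. 361.] 294 rect [ 326. -288.] [739.  45.] 48 z max 0.1715 [84. 86. 90.]
side [209. 403.] 709 rect [ 347. -331.] [702.  56.] 40 z max 0.1792 [170. 174. 172.]
side [232. 322.] 869 rect [ 302. -310.] [667. 118.] 62 z max 0.156 [122. 133. 137.]
side [221. 358.] 442 rect [ 295. -323.] [645.  45.] 48 z max 0.1778 [ 40. 108.  19.]
tub rim ((586.2127075195312, -299.28662109375), (304.6741638183594, 159.3088836669922), 8.163856506347656) 1176
[0.44826991 0.02647257 1.24877789]
[ 0.09556901 -0.57794343  0.76165457]
```

```bash
cat > s.py <<'E'
from h import *
a=np.radians(7.6); C=np.array([.557,-.011]); X=np.array([np.cos(a),np.sin(a)]); Y=np.array([-np.sin(a),np.cos(a)])
def S(xy): d=np.asarray(xy)-C; return np.stack([d@X,d@Y],-1)*1000
def W(s): return C+np.asarray(s)[0]/1000*X+np.asarray(s)[1]/1000*Y
def survey(n,im,D):
    P=cloud(n,D); z=P[...,2]; s=S(P[...,:2]); hsv=cv2.cvtColor(im,cv2.COLOR_BGR2HSV)
    reg=(abs(s[...,0])<178)&(abs(s[...,1])<205)&(D>0)&(z>.154)&(z<.2)
    m=reg.astype(np.uint8); k,L,st,ce=cv2.connectedComponentsWithStats(m)
    for i in range(1,k):
        if st[i,4]<50: continue
        q=s[L==i]; lo,hi=np.percentile(q,[3,97],axis=0); r=cv2.minAreaRect(q.astype(np.float32))
        print(n,ce[i][::-1].round(),st[i,4],"lo",lo.round(),"hi",hi.round(),"mid",((lo+hi)/2).round(),"ang",round(r[2]),np.round(r[1]),"z",round(np.percentile(z[L==i],90),4),im[L==i].mean(0).round())
E
python3 - <<'E'
from s import *
for n in ("top","side"): survey(n,cv2.imread(f"pics/{n}0.png"),np.load(f"{n}0.npy"))
D=np.load("top0.npy");P=cloud("top",D);s=S(P[...,:2]);z=P[...,2]
t=(z>.105)&(z<.125)&(s[...,1]<-150)&(s[...,1]>-400)&(abs(s[...,0])<250)&(D>0)
print("tub",np.percentile(s[t],[2,98],axis=0))
E
```

```text
top [108. 311.] 1138 lo [124. -59.] hi [164.  92.] mid [144.  17.] ang 1 [ 50. 174.] z 0.1875 [71. 76. 76.]
top [136. 336.] 225 lo [ 51. -52.] hi [ 90. -15.] mid [ 70. -34.] ang 66 [38. 39.] z 0.1669 [185. 191. 188.]
top [157. 377.] 438 lo [ -21. -151.] hi [  29. -100.] mid [   4. -125.] ang 21 [59. 59.] z 0.1807 [218. 218. 214.]
top [170. 281.] 426 lo [-21.  86.] hi [ 25. 136.] mid [  2. 111.] ang 4 [57. 59.] z 0.1794 [129. 132. 133.]
top [167. 334.] 225 lo [-26. -36.] hi [13. -2.] mid [ -7. -19.] ang 7 [47. 39.] z 0.1717 [115. 119. 120.]
top [196. 366.] 231 lo [-106. -107.] hi [-65. -71.] mid [-85. -89.] ang 15 [55. 39.] z 0.1789 [ 80. 131.  82.]
top [224. 358.] 288 lo [-160. -136.] hi [-137.   30.] mid [-149.  -53.] ang 2 [ 27. 175.] z 0.158 [172. 186. 188.]
side [148. 396.] 1163 lo [122. -62.] hi [158.  88.] mid [140.  13.] ang 1 [ 42. 173.] z 0.1862 [41. 43. 43.]
side [155. 321.] 471 lo [-24.  85.] hi [ 21. 135.] mid [ -1. 110.] ang 9 [49. 54.] z 0.1779 [88. 87. 90.]
side [175. 389.] 245 lo [ 49. -53.] hi [ 86. -16.] mid [ 68. -35.] ang 69 [38. 40.] z 0.1658 [162. 170. 169.]
side [186. 360.] 298 lo [-27. -37.] hi [12. -5.] mid [ -8. -21.] ang 11 [42. 35.] z 0.1707 [92. 92. 96.]
side [207. 402.] 678 lo [ -24. -152.] hi [  26. -101.] mid [   1. -126.] ang 70 [56. 55.] z 0.179 [182. 181. 178.]
side [209. 293.] 57 lo [-162.    8.] hi [-139.   36.] mid [-150.   22.] ang 5 [26. 28.] z 0.1561 [139. 149. 153.]
side [219. 356.] 420 lo [-106. -106.] hi [-66. -73.] mid [-86. -89.] ang 20 [39. 37.] z 0.1775 [ 43. 113.  16.]
side [235. 325.] 311 lo [-161. -137.] hi [-139.   -0.] mid [-150.  -69.] ang 1 [ 26. 147.] z 0.1561 [141. 147. 150.]
tub [[-158.41807889 -367.44977431]
 [ 138.9190048  -215.75233306]]
```

Stool, tub and guards agree in both views. In the stool frame, at 7.6°, green is at (-86,-89), white (69,-34) and grey (-8,-20), with the tub at the −y end. First I turn the tool square to the stool and set a narrow two-finger gap.

Emit:
drive_tool(targets=[[-0.65, 0, 0, 0, 0, 0, 0.2313], [-0.65, 0, 0, 0, 0, 0, 0.2313], [-0.65, 0, 0, 0, 0, 0, 0.2313], [-0.65, 0, 0, 0, 0, 0, 0.2313], [-0.65, 0, 0, 0, 0, 0, 0.2313], [-0.65, 0, 0, 0, 0, 0, 0.2313], [-0.65, 0, 0, 0, 0, 0, 0.2313], [-0.65, 0, 0, 0, 0, 0, 0.2313], [-0.65, -0.06, 0.018, 0, 0, 0, 0], [-0.65, -0.06, 0.018, 0, 0, 0, 0]])

```text
t: 1.93
tool_pos: [0.2682, 0.3997, 0.242]
ee_rot: [3.142, -0.0, 1.706]
force: [1.7, -1.0, -0.5]
width: 0.172
grasp_force: 0.0
```

Emit:
drive_tool(targets=[[-0.65, -0.06, 0.018, 0, 0, 0, 0], [-0.65, -0.06, 0.018, 0, 0, 0, 0], [-0.65, -0.06, 0.018, 0, 0, 0, 0], [-0.65, -0.06, 0.018, 0, 0, 0, 0], [-0.65, -0.06, 0.018, 0, 0, 0, 0], [-0.65, -0.06, 0.018, 0, 0, 0, 0], [-0.65, -0.06, 0.018, 0, 0, 0, 0], [-0.65, -0.06, 0.018, 0, 0, 0, 0], [-0.65, -0.06, 0.018, 0, 0, 0, 0], [-0.65, -0.06, 0.018, 0, 0, 0, 0]])

```text
t: 2.77
tool_pos: [0.4235, 0.0551, 0.2426]
ee_rot: [3.141, -0.0, 1.703]
force: [1.6, -0.4, -0.1]
width: 0.174
grasp_force: 0.0
```

```bash
cat > p.py <<'E'
from s import *
q=sensors.sense(); print("t",round(q["t"],2),"stool",S(q["tool_pos"][:2]).round(1),"z",q["tool_pos"][2].round(4),"rpy",np.degrees(q["ee_rot"]).round(2),"F",q["force"].round(1),"w",round(q["width"],2))
E
python3 p.py
```

```text
t 2.77 stool [-123.6   83.2] z 0.2426 rpy [179.95  -0.    97.56] F [ 1.6 -0.4 -0.1] w 0.17
```

Emit:
drive_tool(targets=[[-0.65, -0.05, 0.0155, 0, 0, 0, 0], [-0.65, -0.05, 0.0155, 0, 0, 0, 0], [-0.65, -0.05, 0.0155, 0, 0, 0, 0], [-0.65, -0.05, 0.0155, 0, 0, 0, 0], [-0.65, 0, 0, 0.037, 0, 0, 0], [-0.65, 0, 0, 0.037, 0, 0, 0], [-0.65, 0, 0, 0.037, 0, 0, 0], [-0.65, 0, 0, 0, 0, 0, 0], [-0.65, 0, 0, 0, 0, 0, 0]])

```text
t: 3.52
tool_pos: [0.4753, -0.057, 0.1753]
ee_rot: [-3.14, -0.001, 1.703]
force: [-0.5, -0.3, 0.6]
width: 0.173
grasp_force: 0.0
```

```bash
python3 p.py
python3 - <<'E'
from s import *
im,D=optics.get_image("side"); cv2.imwrite("pics/s1.png",cv2.resize(im[120:320,250:500],None,fx=3,fy=3))
E
```

```text
t 3.52 stool [-87.1 -34.8] z 0.1753 rpy [-1.7989e+02 -5.0000e-02  9.7570e+01] F [-0.5 -0.3  0.6] w 0.17
```

View pics/s1.png

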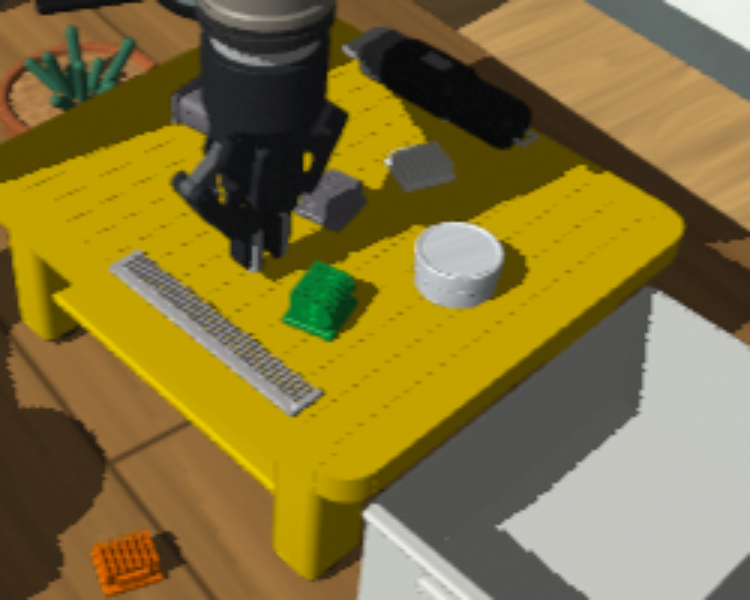

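Fingers stand behind the green guard (crop ~(320,300)). Lower and push.

Emit:
drive_tool(targets=[[-0.65, 0, 0, 0.0165, 0, 0, 0], [-0.65, 0, 0, 0, 0, 0, 0], [-0.65, -0.015, 0, 0, 0, 0, 0], [-0.65, -0.02, 0, 0, 0, 0, 0], [-0.65, -0.02, 0, 0, 0, 0, 0], [-0.65, -0.02, 0, 0, 0, 0, 0], [-0.65, -0.02, 0, 0, 0, 0, 0], [-0.65, -0.02, 0, 0, 0, 0, 0], [-0.65, 0, 0, 0, 0, 0, 0]])

```text
t: 4.32
tool_pos: [0.4859, -0.1287, 0.1668]
ee_rot: [3.139, 0.002, 1.701]
force: [0.8, -1.6, 4.8]
width: 0.174
grasp_force: 2.2
```

```bash
python3 p.py
python3 - <<'E'
from s import *
im,D=optics.get_image("side"); cv2.imwrite("pics/s2.png",cv2.resize(im[120:320,250:500],None,fx=3,fy=3))
survey("side",im,D)
E
```

```text
t 4.32 stool [ -86.  -107.3] z 0.1668 rpy [1.7985e+02 1.2000e-01 9.7450e+01] F [ 0.8 -1.6  4.8] w 0.17
side [154. 408.] 676 lo [124. -64.] hi [159.  19.] mid [141. -22.] ang 89 [109.  42.] z 0.1854 [14. 15. 15.]
side [155. 321.] 475 lo [-23.  85.] hi [ 21. 135.] mid [ -1. 110.] ang 9 [51. 54.] z 0.1777 [58. 57. 59.]
side [174. 394.] 115 lo [ 65. -53.] hi [ 89. -23.] mid [ 77. -38.] ang 42 [38. 25.] z 0.166 [150. 156. 155.]
side [207. 402.] 677 lo [ -24. -152.] hi [  26. -102.] mid [   1. -127.] ang 45 [58. 55.] z 0.1789 [ 99. 100.  99.]
side [213. 297.] 106 lo [-162.  -14.] hi [-140.   35.] mid [-151.   10.] ang 1 [24. 53.] z 0.1562 [141. 148. 151.]
side [229. 369.] 683 lo [-109. -148.] hi [ -72. -104.] mid [ -91. -126.] ang 85 [52. 46.] z 0.1877 [38. 80. 19.]
side [236. 325.] 191 lo [-161. -113.] hi [-140.  -25.] mid [-151.  -69.] ang 1 [25. 95.] z 0.1558 [140. 146. 150.]
```

View pics/s2.png

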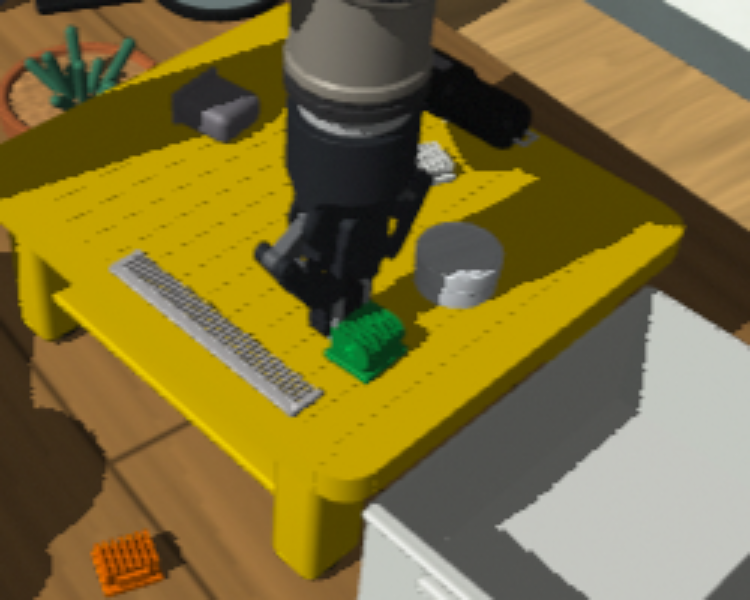

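Emit:
drive_tool(targets=[[-0.65, 0, 0, -0.0025, 0, 0, 0], [-0.65, 0, 0, 0, 0, 0, 0], [-0.65, 0, 0, 0, 0, 0, 0]])

```text
t: 4.62
tool_pos: [0.4845, -0.1255, 0.1671]
ee_rot: [-3.141, -0.001, 1.703]
force: [-0.1, 0.5, -0.9]
width: 0.178
grasp_force: 0.0
```

Emit:
drive_tool(targets=[[-0.65, -0.01, 0, -0.0025, 0, 0, 0], [-0.65, -0.02, 0, 0, 0, 0, 0], [-0.65, -0.02, 0, 0, 0, 0, 0], [-0.65, -0.02, 0, 0, 0, 0, 0], [-0.65, -0.02, 0, 0, 0, 0, 0], [-0.65, -0.02, 0, 0, 0, 0, 0], [-0.65, -0.02, 0, 0, 0, 0, 0], [-0.65, -0.02, 0, 0, 0, 0, 0], [-0.65, -0.02, 0, 0, 0, 0, 0], [-0.65, -0.01, 0, 0, 0, 0, 0]])

```text
t: 5.45
tool_pos: [0.4992, -0.2345, 0.1687]
ee_rot: [3.141, 0.001, 1.702]
force: [0.8, -0.5, -0.0]
width: 0.174
grasp_force: 0.0
```

```bash
cat > g.py <<'E'
from s import *
import sys
im,D=optics.get_image("side"); h=cv2.cvtColor(im,cv2.COLOR_BGR2HSV)
m=(h[...,0]>45)&(h[...,0]<75)&(h[...,1]>150)
P=cloud("side",D); m&=(P[...,1]<.2)&(D>0); s=S(P[...,:2])
print("green",m.sum(), np.median(s[m],0).round() if m.any() else "", np.percentile(P[m][:,2],[5,95]).round(3) if m.any() else "")
survey("side",im,D)
E
python3 p.py; python3 g.py
```

```text
t 5.45 stool [ -86.8 -213.9] z 0.1687 rpy [1.7999e+02 3.0000e-02 9.7510e+01] F [ 0.8 -0.5 -0. ] w 0.17
green 166 [ -85. -254.] [0.029 0.035]
side [142. 383.] 608 lo [122.   1.] hi [156.  92.] mid [139.  46.] ang 0 [ 43. 104.] z 0.1866 [25. 28. 28.]
side [155. 321.] 476 lo [-24.  85.] hi [ 21. 135.] mid [ -1. 110.] ang 9 [49. 54.] z 0.1776 [42. 44. 46.]
side [175. 386.] 178 lo [ 48. -46.] hi [ 83. -15.] mid [ 66. -30.] ang 64 [37. 36.] z 0.166 [166. 175. 175.]
side [186. 360.] 298 lo [-27. -37.] hi [12. -5.] mid [ -7. -21.] ang 13 [42. 35.] z 0.171 [92. 92. 96.]
side [209. 390.] 83 lo [ -26. -128.] hi [ -3. -99.] mid [ -14. -114.] ang 53 [39. 10.] z 0.1784 [177. 183. 182.]
side [219. 304.] 213 lo [-162.  -61.] hi [-138.   34.] mid [-150.  -14.] ang 0 [ 27. 102.] z 0.156 [138. 145. 148.]
side [246. 338.] 172 lo [-161. -137.] hi [-136.  -71.] mid [-148. -104.] ang 2 [27. 72.] z 0.1559 [141. 148. 152.]
```

Green is in the tub (z 0.03 at y −254). Next white.

Emit:
drive_tool(targets=[[-0.65, 0, 0, -0.055, 0, 0, 0], [-0.65, 0, 0, -0.055, 0, 0, 0], [-0.65, 0.0535, 0.0357, 0, 0, 0, 0], [-0.65, 0.0535, 0.0357, 0, 0, 0, 0], [-0.65, 0.0535, 0.0357, 0, 0, 0, 0], [-0.65, 0.0535, 0.0357, 0, 0, 0, 0], [-0.65, 0.0535, 0.0357, 0, 0, 0, 0], [-0.65, 0.0535, 0.0357, 0, 0, 0, 0], [-0.65, 0.0535, 0.0357, 0, 0, 0, 0], [-0.65, 0, 0, 0, 0, 0, 0]])

```text
t: 6.33
tool_pos: [0.6197, 0.0167, 0.2344]
ee_rot: [3.14, -0.003, 1.709]
force: [-1.1, -0.0, -0.7]
width: 0.173
grasp_force: 0.0
```

```bash
python3 p.py
```

```text
t 6.33 stool [65.8 19.2] z 0.2344 rpy [ 1.7993e+02 -1.5000e-01  9.7920e+01] F [-1.1 -0.  -0.7] w 0.17
```

Emit:
drive_tool(targets=[[-0.65, 0, 0, 0.036, 0, 0, 0], [-0.65, 0, 0, 0.036, 0, 0, 0], [-0.65, 0, 0, 0.036, 0, 0, 0], [-0.65, 0, 0, 0, 0, 0, 0], [-0.65, 0, 0, 0, 0, 0, 0]])

```text
t: 6.75
tool_pos: [0.6174, 0.01, 0.1693]
ee_rot: [-3.139, -0.001, 1.703]
force: [1.0, 0.9, 0.3]
width: 0.176
grasp_force: 0.0
```

```bash
python3 p.py
python3 - <<'E'
from s import *
im,D=optics.get_image("side"); cv2.imwrite("pics/s3.png",cv2.resize(im[90:290,280:530],None,fx=3,fy=3))
survey("side",im,D)
E
```

```text
t 6.75 stool [62.7 12.9] z 0.1693 rpy [-1.7985e+02 -4.0000e-02  9.7580e+01] F [1.  0.9 0.3] w 0.18
side [155. 398.] 1004 lo [ 41. -62.] hi [157.  28.] mid [ 99. -17.] ang 0 [124. 113.] z 0.1871 [25. 26. 26.]
side [155. 321.] 469 lo [-24.  85.] hi [ 21. 135.] mid [ -2. 110.] ang 6 [49. 53.] z 0.1778 [90. 87. 90.]
side [175. 389.] 248 lo [ 48. -54.] hi [ 86. -16.] mid [ 67. -35.] ang 68 [36. 40.] z 0.166 [163. 170. 169.]
side [186. 360.] 303 lo [-27. -37.] hi [12. -5.] mid [ -7. -21.] ang 12 [41. 36.] z 0.1708 [92. 92. 95.]
side [207. 402.] 675 lo [ -25. -152.] hi [  26. -102.] mid [   1. -127.] ang 43 [57. 55.] z 0.1789 [183. 182. 179.]
side [233. 322.] 378 lo [-162. -137.] hi [-138.   33.] mid [-150.  -52.] ang 1 [ 27. 175.] z 0.1559 [142. 148. 152.]
```

View pics/s3.png

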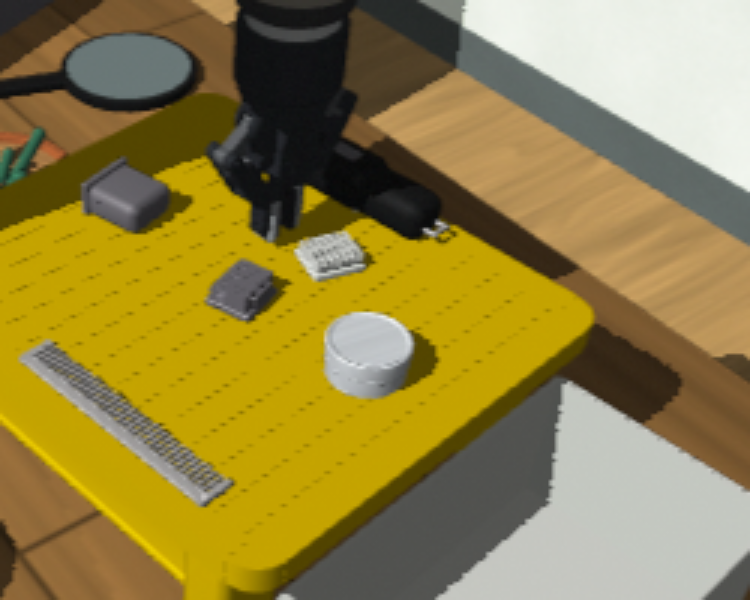

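White guard (crop (330,255)) is ahead of the fingers, clear of clipper and grey. Push.

Emit:
drive_tool(targets=[[-0.65, -0.02, 0, 0, 0, 0, 0], [-0.65, -0.02, 0, 0, 0, 0, 0], [-0.65, -0.02, 0, 0, 0, 0, 0], [-0.65, -0.02, 0, 0, 0, 0, 0], [-0.65, -0.02, 0, 0, 0, 0, 0], [-0.65, -0.02, 0, 0, 0, 0, 0], [-0.65, -0.02, 0, 0, 0, 0, 0], [-0.65, -0.02, 0, 0, 0, 0, 0], [-0.65, -0.01, 0, 0, 0, 0, 0], [-0.65, 0, 0, 0, 0, 0, 0]])

```text
t: 7.63
tool_pos: [0.6316, -0.0929, 0.1698]
ee_rot: [3.142, 0.0, 1.701]
force: [0.4, 1.1, -0.7]
width: 0.172
grasp_force: 0.0
```

```bash
python3 p.py; python3 g.py
```

```text
t 7.63 stool [ 63.1 -91.1] z 0.1698 rpy [1.800e+02 1.000e-02 9.747e+01] F [ 0.4  1.1 -0.7] w 0.17
green 164 [ -85. -264.] [0.028 0.034]
side [141. 383.] 588 lo [122.   2.] hi [157.  92.] mid [139.  47.] ang 1 [ 43. 104.] z 0.1869 [40. 42. 42.]
side [155. 321.] 473 lo [-24.  85.] hi [ 20. 135.] mid [ -2. 110.] ang 5 [50. 53.] z 0.1778 [67. 66. 68.]
side [200. 407.] 1148 lo [ -24. -151.] hi [ 79. -90.] mid [  28. -121.] ang 11 [117.  63.] z 0.1807 [148. 149. 147.]
side [186. 360.] 300 lo [-27. -37.] hi [13. -5.] mid [ -7. -21.] ang 8 [43. 35.] z 0.1707 [91. 92. 95.]
side [231. 320.] 364 lo [-162. -135.] hi [-138.   33.] mid [-150.  -51.] ang 1 [ 26. 175.] z 0.1559 [141. 148. 152.]
```

Emit:
drive_tool(targets=[[-0.65, -0.015, 0, 0, 0, 0, 0], [-0.65, -0.02, 0, 0, 0, 0, 0], [-0.65, -0.02, 0, 0, 0, 0, 0], [-0.65, -0.02, 0, 0, 0, 0, 0], [-0.65, -0.02, 0, 0, 0, 0, 0], [-0.65, -0.025, 0, 0, 0, 0, 0], [-0.65, -0.025, 0, 0, 0, 0, 0], [-0.65, -0.025, 0, 0, 0, 0, 0], [-0.65, -0.025, 0, 0, 0, 0, 0], [-0.65, -0.01, 0, 0, 0, 0, 0]])

```text
t: 8.52
tool_pos: [0.6477, -0.2161, 0.1698]
ee_rot: [3.142, 0.001, 1.701]
force: [-0.3, 0.6, 0.0]
width: 0.171
grasp_force: 0.0
```

```bash
python3 p.py; python3 g.py;  python3 - <<'E'
from s import *
im,D=optics.get_image("side"); cv2.imwrite("pics/s4.png",cv2.resize(im[120:390,270:560],None,fx=2,fy=2))
E
```

```text
t 8.52 stool [  62.8 -215.3] z 0.1698 rpy [1.800e+02 4.000e-02 9.746e+01] F [-0.3  0.6  0. ] w 0.17
green 163 [ -85. -264.] [0.029 0.034]
side [148. 397.] 1163 lo [122. -62.] hi [158.  88.] mid [140.  13.] ang 1 [ 42. 174.] z 0.1862 [25. 27. 28.]
side [155. 321.] 472 lo [-24.  85.] hi [ 21. 135.] mid [ -2. 110.] ang 6 [48. 54.] z 0.1777 [42. 44. 46.]
side [186. 360.] 301 lo [-27. -37.] hi [12. -6.] mid [ -7. -21.] ang 12 [41. 35.] z 0.1709 [91. 91. 95.]
side [207. 402.] 676 lo [ -24. -152.] hi [  27. -102.] mid [   1. -127.] ang 43 [58. 55.] z 0.1788 [183. 183. 179.]
side [219. 303.] 153 lo [-162.  -49.] hi [-141.   34.] mid [-151.   -7.] ang 1 [25. 94.] z 0.156 [145. 150. 153.]
side [244. 335.] 188 lo [-161. -138.] hi [-139.  -50.] mid [-150.  -94.] ang 1 [29. 97.] z 0.156 [143. 150. 153.]
```

View pics/s4.png

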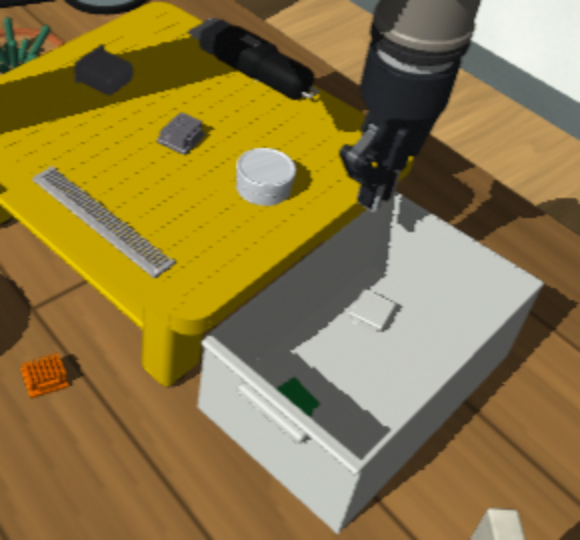

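Both green and white lie in the tub. Grey (side px ~ (186,360)) next: rise, go behind it on the far side, turn 90° and push it sideways into the near lane.

Emit:
drive_tool(targets=[[-0.65, 0, 0, -0.055, 0, 0, 0], [-0.65, 0, 0, -0.055, 0, 0, 0], [-0.65, 0.0542, -0.006, 0, 0, 0, 0], [-0.65, 0.0542, -0.006, 0, 0, 0, 0], [-0.65, 0.0542, -0.006, 0, 0, 0, 0], [-0.65, 0.0542, -0.006, 0, 0, 0, 0], [-0.65, 0.0542, -0.006, 0, 0, 0, 0], [-0.65, 0.0542, -0.006, 0, 0, 0, 0], [-0.65, 0, 0, 0, 0, 0, 0.225], [-0.65, 0, 0, 0, 0, 0, 0.225]])

```text
t: 9.45
tool_pos: [0.5999, -0.0194, 0.2365]
ee_rot: [3.141, -0.001, 1.466]
force: [0.0, 0.7, 0.9]
width: 0.176
grasp_force: 0.0
```

Emit:
drive_tool(targets=[[-0.65, 0, 0, 0, 0, 0, 0.23], [-0.65, 0, 0, 0, 0, 0, 0.23], [-0.65, 0, 0, 0, 0, 0, 0.23], [-0.65, 0, 0, 0, 0, 0, 0.23], [-0.65, 0, 0, 0, 0, 0, 0.23], [-0.65, 0, 0, 0, 0, 0, 0.23], [-0.65, 0, 0, 0, 0, 0, 0.23], [-0.65, 0, 0, 0, 0, 0, 0.23], [-0.65, 0, 0, 0, 0, 0, 0.23], [-0.65, 0, 0, 0, 0, 0, 0.23]])

```text
t: 10.28
tool_pos: [0.6003, -0.0216, 0.2361]
ee_rot: [-3.141, 0.0, 0.258]
force: [0.5, -0.0, -0.8]
width: 0.174
grasp_force: 0.0
```

Emit:
drive_tool(targets=[[-0.65, 0, 0, 0, 0, 0, 0.23], [-0.65, 0, 0, 0, 0, 0, 0.02], [-0.65, 0, 0, 0, 0, 0, 0], [-0.65, 0, 0, 0, 0, 0, 0]])

```text
t: 10.62
tool_pos: [0.6005, -0.0221, 0.2361]
ee_rot: [-3.141, -0.0, 0.136]
force: [0.8, 0.3, -0.3]
width: 0.172
grasp_force: 0.0
```

```bash
python3 p.py
```

```text
t 10.62 stool [ 41.6 -16.7] z 0.2361 rpy [-179.99   -0.      7.79] F [ 0.8  0.3 -0.3] w 0.17
```

Emit:
drive_tool(targets=[[-0.65, 0, 0.007, 0.037, 0, 0, 0], [-0.65, 0, 0, 0.037, 0, 0, 0], [-0.65, 0, 0, 0.037, 0, 0, 0], [-0.65, 0, 0, 0, 0, 0, 0], [-0.65, -0.01, 0, 0, 0, 0, 0], [-0.65, -0.02, 0, 0, 0, 0, 0], [-0.65, -0.02, 0, 0, 0, 0, 0], [-0.65, -0.02, 0, 0, 0, 0, 0]])

```text
t: 11.28
tool_pos: [0.5597, -0.0323, 0.1714]
ee_rot: [3.141, -0.003, 0.134]
force: [0.2, -0.3, -0.4]
width: 0.177
grasp_force: 0.0
```

```bash
python3 p.py; python3 g.py
```

```text
t 11.28 stool [ -0.2 -21.5] z 0.1714 rpy [ 1.7995e+02 -1.7000e-01  7.6600e+00] F [ 0.2 -0.3 -0.4] w 0.18
green 162 [ -84. -263.] [0.029 0.033]
side [152. 404.] 864 lo [123. -62.] hi [158.  42.] mid [140. -10.] ang 0 [ 42. 127.] z 0.1863 [14. 15. 15.]
side [155. 321.] 478 lo [-24.  85.] hi [ 21. 135.] mid [ -2. 110.] ang 5 [49. 53.] z 0.1778 [86. 85. 88.]
side [185. 355.] 553 lo [-50. -40.] hi [3. 0.] mid [-23. -20.] ang 90 [45. 59.] z 0.1918 [72. 74. 76.]
side [207. 402.] 673 lo [ -24. -152.] hi [  27. -101.] mid [   1. -126.] ang 46 [57. 55.] z 0.1788 [183. 182. 179.]
side [230. 317.] 300 lo [-162. -136.] hi [-143.   34.] mid [-153.  -51.] ang 88 [175.  27.] z 0.1562 [147. 153. 156.]
```

Emit:
drive_tool(targets=[[-0.65, -0.015, 0, 0, 0, 0, 0], [-0.65, -0.02, 0, 0, 0, 0, 0], [-0.65, -0.02, 0, 0, 0, 0, 0], [-0.65, -0.02, 0, 0, 0, 0, 0], [-0.65, -0.012, 0, 0, 0, 0, 0], [-0.65, 0.02, 0, 0, 0, 0, 0], [-0.65, 0.02, 0, 0, 0, 0, 0], [-0.65, 0, 0, -0.055, 0, 0, 0], [-0.65, 0, 0, -0.055, 0, 0, 0]])

```text
t: 12.08
tool_pos: [0.5314, -0.0357, 0.2357]
ee_rot: [-3.14, 0.003, 0.133]
force: [0.4, 0.2, -0.2]
width: 0.178
grasp_force: 0.0
```

```bash
python3 p.py; python3 g.py
```

```text
t 12.08 stool [-28.6 -21.1] z 0.2357 rpy [-1.7994e+02  1.5000e-01  7.6200e+00] F [ 0.4  0.2 -0.2] w 0.18
green 163 [ -84. -264.] [0.029 0.033]
side [151. 402.] 930 lo [123. -62.] hi [159.  67.] mid [141.   2.] ang 1 [ 43. 171.] z 0.1865 [14. 15. 15.]
side [155. 321.] 474 lo [-24.  85.] hi [ 21. 135.] mid [ -1. 110.] ang 9 [49. 54.] z 0.1778 [87. 85. 88.]
side [202. 331.] 328 lo [-104.  -32.] hi [-67.  -1.] mid [-86. -16.] ang 89 [34. 39.] z 0.1708 [85. 85. 88.]
side [207. 402.] 674 lo [ -24. -152.] hi [  26. -102.] mid [   1. -127.] ang 43 [57. 55.] z 0.179 [182. 182. 179.]
side [220. 307.] 250 lo [-162.  -68.] hi [-137.   34.] mid [-150.  -17.] ang 0 [ 27. 109.] z 0.156 [135. 143. 146.]
side [246. 338.] 177 lo [-161. -138.] hi [-138.  -75.] mid [-149. -107.] ang 2 [26. 68.] z 0.1558 [139. 148. 152.]
```

Emit:
drive_tool(targets=[[-0.65, -0.047, -0.044, 0, 0, 0, 0], [-0.65, -0.047, -0.044, 0, 0, 0, 0], [-0.65, 0, 0, 0, 0, 0, -0.23], [-0.65, 0, 0, 0, 0, 0, -0.23], [-0.65, 0, 0, 0, 0, 0, -0.23], [-0.65, 0, 0, 0, 0, 0, -0.23], [-0.65, 0, 0, 0, 0, 0, -0.23], [-0.65, 0, 0, 0, 0, 0, -0.23], [-0.65, 0, 0, 0, 0, 0, -0.23], [-0.65, 0, 0, 0, 0, 0, -0.23]])

```text
t: 12.97
tool_pos: [0.4693, 0.009, 0.2365]
ee_rot: [3.139, -0.001, 1.102]
force: [0.5, 0.0, 1.2]
width: 0.179
grasp_force: 0.0
```

Emit:
drive_tool(targets=[[-0.65, 0, 0, 0, 0, 0, -0.23], [-0.65, 0, 0, 0, 0, 0, -0.23], [-0.65, 0, 0, 0, 0, 0, -0.23], [-0.65, 0, 0, 0, 0, 0, -0.23], [-0.65, 0, 0, 0, 0, 0, -0.23], [-0.65, 0, 0, 0, 0, 0, -0.01], [-0.65, 0, 0, 0, 0, 0, 0], [-0.65, 0, 0, 0, 0, 0, 0]])

```text
t: 13.63
tool_pos: [0.469, 0.009, 0.2359]
ee_rot: [3.14, 0.0, 1.7]
force: [0.2, -0.1, -0.2]
width: 0.175
grasp_force: 0.0
```

```bash
python3 p.py
```

```text
t 13.63 stool [-84.6  31.5] z 0.2359 rpy [1.7993e+02 1.0000e-02 9.7390e+01] F [ 0.2 -0.1 -0.2] w 0.17
```

Face would be at y ≈ 20, clear of the grey guard (back edge ≈ 1). Lower and push.

Emit:
drive_tool(targets=[[-0.65, 0, 0, 0.037, 0, 0, 0], [-0.65, 0, 0, 0.037, 0, 0, 0], [-0.65, 0, 0, 0.037, 0, 0, 0], [-0.65, 0, 0, 0, 0, 0, 0], [-0.65, -0.02, 0, 0, 0, 0, 0], [-0.65, -0.02, 0, 0, 0, 0, 0], [-0.65, -0.02, 0, 0, 0, 0, 0], [-0.65, -0.02, 0, 0, 0, 0, 0], [-0.65, -0.02, 0, 0, 0, 0, 0], [-0.65, -0.02, 0, 0, 0, 0, 0]])

```text
t: 14.47
tool_pos: [0.4786, -0.0641, 0.1694]
ee_rot: [3.14, 0.0, 1.702]
force: [-0.4, -0.2, 0.7]
width: 0.175
grasp_force: 0.1
```

```bash
python3 p.py; python3 g.py
```

```text
t 14.47 stool [-84.8 -42.3] z 0.1694 rpy [1.7993e+02 3.0000e-02 9.7510e+01] F [-0.4 -0.2  0.7] w 0.18
green 163 [ -84. -264.] [0.028 0.033]
side [148. 396.] 1162 lo [122. -62.] hi [158.  88.] mid [140.  13.] ang 0 [ 42. 173.] z 0.1861 [20. 21. 22.]
side [155. 314.] 219 lo [-25.  94.] hi [ 10. 136.] mid [ -7. 115.] ang 56 [63. 31.] z 0.178 [82. 82. 85.]
side [210. 346.] 609 lo [-107.  -85.] hi [-68. -37.] mid [-88. -61.] ang 89 [54. 44.] z 0.1893 [64. 65. 66.]
side [207. 402.] 676 lo [ -24. -152.] hi [  26. -101.] mid [   1. -127.] ang 44 [58. 55.] z 0.1788 [182. 181. 178.]
side [232. 321.] 378 lo [-161. -136.] hi [-138.   33.] mid [-149.  -52.] ang 0 [ 27. 176.] z 0.1558 [140. 147. 151.]
```

Emit:
drive_tool(targets=[[-0.65, -0.02, 0, 0, 0, 0, 0], [-0.65, -0.02, 0, 0, 0, 0, 0], [-0.65, -0.02, 0, 0, 0, 0, 0], [-0.65, -0.02, 0, 0, 0, 0, 0], [-0.65, -0.02, 0, 0, 0, 0, 0], [-0.65, -0.02, 0, 0, 0, 0, 0], [-0.65, -0.02, 0, 0, 0, 0, 0], [-0.65, -0.02, 0, 0, 0, 0, 0], [-0.65, -0.02, 0, 0, 0, 0, 0], [-0.65, -0.02, 0, 0, 0, 0, 0]])

```text
t: 15.35
tool_pos: [0.4941, -0.1825, 0.1687]
ee_rot: [-3.142, -0.0, 1.703]
force: [-0.2, 0.0, -0.4]
width: 0.173
grasp_force: 0.1
```

Emit:
drive_tool(targets=[[-0.65, -0.02, 0, 0, 0, 0, 0], [-0.65, -0.02, 0, 0, 0, 0, 0], [-0.65, -0.02, 0, 0, 0, 0, 0], [-0.65, -0.02, 0, 0, 0, 0, 0], [-0.65, -0.01, 0, 0, 0, 0, 0], [-0.65, 0, 0, 0, 0, 0, 0], [-0.65, 0, 0, -0.06, 0, 0, 0], [-0.65, 0, 0, -0.06, 0, 0, 0], [-0.65, 0, 0, -0.06, 0, 0, 0], [-0.65, 0, 0, 0, 0, 0, 0]])

```text
t: 16.18
tool_pos: [0.5034, -0.2358, 0.2843]
ee_rot: [3.132, 0.008, 1.704]
force: [0.3, -0.9, 1.5]
width: 0.174
grasp_force: 0.0
```

```bash
python3 p.py; python3 g.py
python3 - <<'E'
from s import *
im,D=optics.get_image("side"); cv2.imwrite("pics/s5.png",cv2.resize(im[110:400,230:560],None,fx=2,fy=2))
im,D=optics.get_image("top"); P=cloud("top",D);s=S(P[...,:2]);z=P[...,2]
t=(z>.105)&(z<.125)&(s[...,1]<-150)&(s[...,1]>-400)&(abs(s[...,0])<250)&(D>0)
print("tub",np.percentile(s[t],[2,98],axis=0))
E
```

```text
t 16.18 stool [ -82.8 -215.7] z 0.2843 rpy [179.44   0.46  97.61] F [ 0.3 -0.9  1.5] w 0.17
green 168 [ -84. -265.] [0.029 0.034]
side [143. 386.] 719 lo [122. -16.] hi [157.  91.] mid [140.  37.] ang 2 [ 43. 125.] z 0.1867 [23. 25. 25.]
side [155. 321.] 479 lo [-24.  85.] hi [ 21. 135.] mid [ -1. 110.] ang 8 [47. 54.] z 0.1777 [42. 44. 46.]
side [209. 398.] 424 lo [ -25. -150.] hi [   8. -100.] mid [  -8. -125.] ang 77 [58. 36.] z 0.1787 [181. 180. 177.]
side [231. 319.] 345 lo [-162. -137.] hi [-138.   31.] mid [-150.  -53.] ang 1 [ 27. 176.] z 0.156 [142. 148. 151.]
tub [[-157.49649182 -367.25347923]
 [ 140.20802972 -215.88339685]]
```

View pics/s5.png

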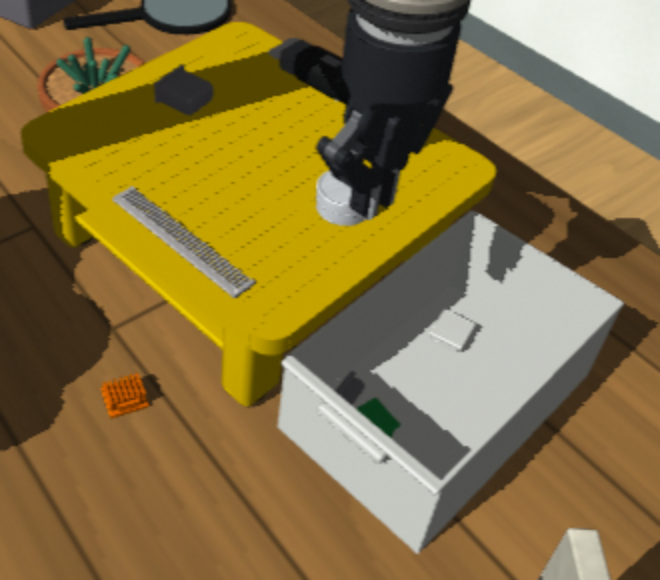

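All three guards are in the tub: white (455,330), green (378,418) and grey (350,388). Nothing else has moved, and the gripper is clear.

```bash
python3 -c "
from h import *
print(robot.close_job())"
```

```text
the job is handed in; nothing more can be done
None
```

All three guard combs were pushed off the stool's end into the tub, the other items measured where they were (the pot only by eye), and the job was handed in at about 16 s of the 72 s allowed.

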